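# Roll the fruit tin into its bay

### The arm

A 7-joint arm with a two-finger parallel gripper is mounted at the origin on the work surface. World frame = base frame: x ahead of the robot, y to its left, z up, the work surface at z = 0. Lengths are in m, angles in rad, forces in N, time in s.
With the tool pointing down it reaches from about 0.425 to 0.925 m from the base axis. Payload 6.8 kg.
Tool frame: the origin (TCP) lies between the finger pads; the fingertips stand r.tcp_to_tips ahead of it and the grasp point (between the pads) lies 3 mm ahead of it (r.tcp_to_tips is the distance from the TCP to the fingertips, in m); z points along the fingers, y is the line along which they close (so a half turn about z gives the same grasp; the last joint's range is limited). The gripper opens to 85 mm and grips with 20 to 120 N. Pads are 22 mm wide; open, the fingers measure 114 mm over their backs; the gripper's body (76 mm by 85 mm) begins 54 mm behind the grasp point. The pads swing forward as they close: fully open they stand 13 mm farther back than shut.
Start: joints at [-1.265, 0.477, 0.022, 1.555, -0.011, 1.109, -0.083], TCP at [0.271, 0.618, 0.253] pointing down, gripper open.
Joint ranges: [-2.96, 2.96], [-0.34, 2.1], [-1.41, 1.46], [0.24, 2.44], [-1.37, 4.51], [0.17, 1.92], [-2.96, 2.96]. Speed limits (rad/s): [2.39, 2.39, 3.14, 3.14, 3.14, 3.14, 3.14].

### API

Orientations are given as a rotation vector (axis times angle).
In Python, from bench import r gives the robot as it stands. The module is installed in compiled form; this text tells all that it offers.
- The arm moves only by the tool step_arm, never from a script. Its argument "moves" is a list of rows, each an object of numbers: "rx", "ry", "rz": the turn, a rotation vector about the tool's x, y, z in degrees; "dx", "dy", "dz": the shift along the tool's x, y, z in mm; "gripper": the opening, from -1 (shut) to 1 (fully open). In form: [{"rx": .., "ry": .., "rz": .., "dx": .., "dy": .., "dz": .., "gripper": ..}, ...]. A call has 1 to 20 rows; each row shifts and turns the commanded pose from where the row before left it, along the tool's axes as they then stand; what a row does not reach is not made up. A row lasts 1/8 s, in which the tool goes at most 62.5 mm and 10.7 degrees, less where a joint would pass 70% of its speed; a pose out of reach is approached as far as the arm can. A call is refused whole if a number of a shift passes 62.5 or a number of a turn 10.7, either way. A call with a gripper value outside its range is refused whole. The fingers move at their own pace and stop on an object; "grip_force" is the grip in N (left out, the last holds). Time passes only in rows, so rows that do not move let the fingers close. It gives the time, the measured TCP pose, the force, the opening and the grip force at its end, in the units of the state.
- r.get_obs(): the state, without advancing time (a new reading comes with each control period).
- r.grab_frame(name): name is "scene" or "top" or "wrist"; returns the picture (384x512x3 uint8, blue, green, red); there is no depth.
- r.camera_info(name): a dict with "mtx" (3x3 intrinsics, pixels), "rvec" (rotation vector, rad) and "tvec" (3), from world to camera coordinates, as OpenCV has them. Camera axes: x right, y down, z forward; pixel columns grow to the right and rows downward; lengths in m; the calibration is good to about 2 mm. A picture is of the moment at which its call begins: read the wrist's pose just before it. camera_info takes no time and is no camera call; for the wrist camera it gives the pose at the moment of the call.
- r.hand_in(): hands the job in; it is judged then, once.
The state is a dict: "clock": time; "joints": joint angles; "qvel": joint speeds; "tau": joint torques, N m; "tcp_pos": TCP position; "orientation": TCP orientation; "contact_force": force on the tool from outside, world axes, zero at the start; "moment": the same for the moment, N m; "grip_width": finger opening in m; "gripper_force": force on a finger pad.
Only numpy, scipy, OpenCV 4.12 (cv2) and the standard library are available. Lean on these libraries where they do the work, as an engineer would, in place of code of your own. Each camera call takes 0.05 s, during which the arm holds its last target. There are 200 camera calls.

### The job

The fruit tin lying on the dark mat belongs on the blue strip, where the crepe cook reaches for it: roll it there by pushing along its top with closed fingertips, stroke by stroke, and leave it at rest on its side, centred on the blue strip and in line with it (not on the orange one). Work only on its upper part and keep it rolling on the mat: do not grip it, lift it, or drag it without turning, and leave everything else on the counter where it stands.

Things in the scene. Friction and masses are not known exactly. Their poses are not given: they have to be found in the camera images.
- tin_mid (a point): centre of the fruit tin lying on its side: 100 mm in diameter, 118 mm long, white label with orange and green patches, bare metal ends. Its x axis runs along the tin and stays level, parallel to the strips at the start; y and z turn as it rolls (z up at the start). The centre is 50 mm, the top 100 mm above the mat's top face.
- blue_strip: blue strip, the target: flat and flush across the dark mat, 200 mm long (its x axis), 40 mm wide (its y axis); origin at its centre, level with the mat's top face. The blue and orange strips lie parallel on opposite sides of the tin and may swap; each lies 95 to 150 mm from the tin's start, measured across.
- orange_strip: orange strip, not the target: flat and flush across the dark mat, 200 mm long (its x axis), 40 mm wide (its y axis); origin at its centre, level with the mat's top face. The blue and orange strips lie parallel on opposite sides of the tin and may swap; each lies 95 to 150 mm from the tin's start, measured across.
- mat: dark rubber mat, fixed, 300 mm (x) by 440 mm (y), 4 mm thick on the counter; origin at the centre of its underside
- ramekin: small white ceramic bowl, 68 mm across, 42 mm high, on the mat; origin at the centre of its underside
- honey_jar: amber glass jar with yellow lid, 52 mm across, 75 mm high, on the mat; origin at the centre of its underside
- red_sauce: red squeeze bottle with white nozzle, 64 mm across, 200 mm high, on the counter beyond the mat; origin at the centre of its underside
- chocolate_sauce: dark brown squeeze bottle with red nozzle, 64 mm across, 200 mm high, on the counter beyond the mat; origin at the centre of its underside
- standing_tin: another tin, standing upright with a green label, 100 mm across, 118 mm high, to the robot's right of the mat; not the one to roll; origin at the centre of its underside
- paper_cup: empty paper cup, 80 mm across, 95 mm high, on the counter to the robot's left of the mat; origin at the centre of its underside
- crepe_spatula: spatula with wooden handle, 300 mm long, lying on the counter to the robot's right; origin under its middle
- tin: the same tin, 0.4 to 0.75 kg; its origin lies on its skin (the underside at the start) and goes round as it rolls: use tin_mid for position. Rolls freely with slight rolling resistance: a slow tin stops within a few mm when let go. A point stuck to its top moves twice as far as its centre, so one touch rolls it only some 20 to 60 mm and several strokes are needed.
Not all that is in view belongs to the job. What is shaped like the tin but red or yellow is not meant.

How it is judged:
On the way:
1. the tin, lying on the mat, has turned about its own axis by more than 63 degrees (angle between tin_mid's own z axis and vertical above 1.1 rad and height (world z) of tin_mid below 0.058 m), for 0.05 s.
At the end, for the whole second after the job is handed in: the tin rests on its side on the mat, its axis within 20 mm of the blue strip's centre line (measured across the strip), its middle within 35 mm of the strip's middle along it, within 0.2 rad of parallel, and it is still (below 10 mm/s) (y of tin_mid in the frame of blue_strip between -0.02 and 0.02 m and x of tin_mid in the frame of blue_strip between -0.035 and 0.035 m and angle between the x axis of tin_mid and the x axis of blue_strip, either way round below 0.2 rad and height (world z) of tin_mid between 0.051 and 0.057 m and linear speed of tin below 0.01 m/s); the robot touches nothing.
It fails at once if the tin is lifted or tipped: its centre rises more than 8 mm (height (world z) of tin_mid above 0.062 m).
It fails at once if the tin is pushed or gripped low: the fingers touch it with the grasp point less than 80 mm above the counter (tin's top: 104 mm) (contact force between the fingers and tin above 0.3 N and height (world z) of the grasp point below 0.08 m).
It fails at once if another thing is shifted by more than 15 mm (distance of any of ramekin, honey_jar, red_sauce, chocolate_sauce, standing_tin, paper_cup, crepe_spatula from where it was at the start of the episode above 0.015 m).
It also fails if it takes over 45 s, if anything falls off the work surface, if the arm or the gripper's body presses on something with over 40 N, if the wrist force passes 120 N, or if a joint passes its speed limit or range.

## Working session

There is one attempt and no reset: what is moved stays moved. The work goes in short steps, Python scripts to look and compute and a tool call to move; the robot and the scene stay as the last step left them, time stands still between calls to the robot, and variables do not carry over. Pictures are saved under pics/ and viewed, at most 10 in all, crops included, and the job is handed in when it is done.

Besides the shell and the picture viewer there is one more tool, called by a JSON object that holds its "method" and its "body". step_arm: Moves the arm, as the interface text tells. Its arguments: {"type":"object","properties":{"moves":{"type":"array","items":{"type":"object","properties":{"rx":{"type":"number"},"ry":{"type":"number"},"rz":{"type":"number"},"dx":{"type":"number"},"dy":{"type":"number"},"dz":{"type":"number"},"gripper":{"type":"number"}}}},"grip_force":{"type":"number"}},"required":["moves"]}

```bash
mkdir -p pics
python3 - <<'E'
from bench import r
import cv2,numpy as np
o=r.get_obs();print({k:np.round(v,3) for k,v in o.items()},r.tcp_to_tips)
a=r.grab_frame("top");b=r.grab_frame("scene")
cv2.imwrite("pics/top.png",a);cv2.imwrite("pics/scene.png",b)
for n in("top","scene"):print(r.camera_info(n))
E
```

```text
{'clock': np.float64(0.0), 'joints': array([-1.265,  0.478,  0.022,  1.556, -0.011,  1.109, -0.083]), 'qvel': array([-0.002,  0.003, -0.   , -0.   ,  0.001,  0.001, -0.002]), 'tau': array([-0.0000e+00, -5.9645e+01,  1.6080e+00, -2.8120e+01,  1.2000e-02,
        9.0000e-03,  0.0000e+00]), 'tcp_pos': array([0.271, 0.618, 0.252]), 'orientation': array([-6.450e-01, -3.074e+00,  3.000e-03]), 'contact_force': array([-0.153, -0.023, -0.378]), 'moment': array([0.053, 0.016, 0.006]), 'gripper_force': np.float64(0.0), 'grip_width': np.float64(0.085)} 0.022
{'mtx': array([[371.95777093,   0.        , 253.19648015],
       [  0.        , 371.95777093, 191.27218021],
       [  0.        ,   0.        ,   1.        ]]), 'rvec': array([ 2.17491554, -2.14138123,  0.11212744]), 'tvec': array([-0.05649516,  0.57224366,  1.09382006])}
{'mtx': array([[468.95193217,   0.        , 255.78816639],
       [  0.        , 468.95193217, 194.35908014],
       [  0.        ,   0.        ,   1.        ]]), 'rvec': array([ 1.36549147,  2.31073222, -0.80840216]), 'tvec': array([ 0.31804432, -0.30933237,  2.04758314])}
```

View pics/top.png

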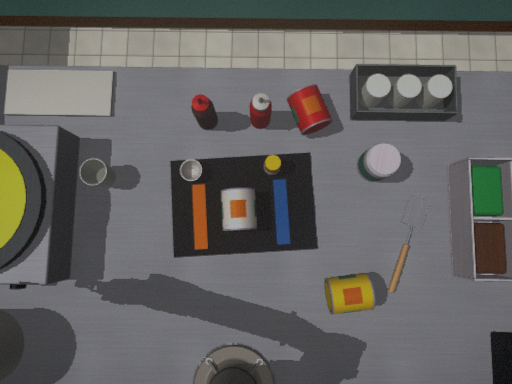

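View pics/scene.png

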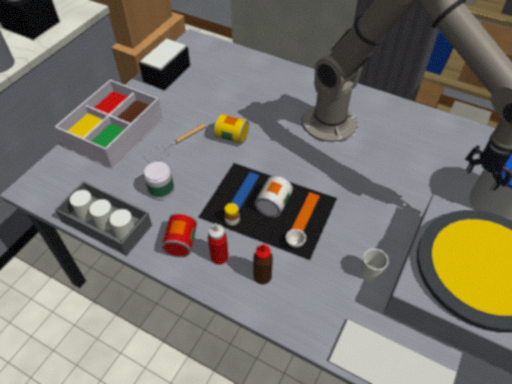

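The top view shows these candidates:
- White tin with an orange patch on the mat, at (238,209).
- Yellow tin at (349,294), a decoy.
- Red tin at (310,109), a decoy.
- Standing green and white tin at (381,161).

I choose the one at (238,209). The blue strip is at (281,211), the orange strip at (200,216), the honey jar at (272,165) and the ramekin at (191,170).

```bash
cat > h.py <<'E'
import cv2,numpy as np
from bench import r
def cast(n,uv,z):
    c=r.camera_info(n);R=cv2.Rodrigues(c["rvec"])[0];C=-R.T@c["tvec"]
    p=cv2.undistortPoints(np.float32(uv).reshape(-1,1,2),c["mtx"],None).reshape(-1,2)
    d=np.c_[p,np.ones(len(p))]@R
    return C+d*((z-C[2])/d[:,2])[:,None]
def proj(n,P):
    c=r.camera_info(n);return cv2.projectPoints(np.float32(P),c["rvec"],c["tvec"],c["mtx"],None)[0].reshape(-1,2)
def big(m,roi):
    x0,y0,x1,y1=roi;k=np.zeros_like(m);k[y0:y1,x0:x1]=m[y0:y1,x0:x1]
    cs=cv2.findContours(k,cv2.RETR_EXTERNAL,cv2.CHAIN_APPROX_NONE)[0]
    return max(cs,key=cv2.contourArea)
E
python3 - <<'E'
from h import *
a=cv2.imread("pics/top.png");hsv=cv2.cvtColor(a,cv2.COLOR_BGR2HSV)
def strip(lo,hi,roi,nm):
    c=big(cv2.inRange(hsv,lo,hi),roi);w=cast("top",c,.004)[:,:2]*1000
    rc=cv2.minAreaRect(np.float32(w));print(nm,np.round(np.float32(rc[0])),np.round(rc[1]),round(rc[2],1))
strip((100,120,60),(130,255,255),(262,170,300,250),"blue")
strip((4,150,120),(20,255,255),(185,175,215,255),"orange")
# tin: everything not dark/black in ROI
m=((hsv[...,2]>70)).astype(np.uint8)*255
c=big(m,(212,178,266,240));rc=cv2.minAreaRect(c);print("tin px",rc)
for z in(.054,.08):
    w=cast("top",c,z)[:,:2]*1000;q=cv2.minAreaRect(np.float32(w));print(z,np.round(np.float32(q[0])),np.round(q[1]),round(q[2],1),w.min(0).round(),w.max(0).round())
c=r.camera_info("top");R=cv2.Rodrigues(c["rvec"])[0];print("cam",-R.T@c["tvec"])
for n,roi in(("honey",(262,150,285,180)),("ramekin",(178,158,204,183))):
    k=big(m,roi);x,y,w,h=cv2.boundingRect(k);print(n,(x,y,w,h),cast("top",[[x+w/2,y+h/2]],.06)[0].round(3))
cv2.imwrite("pics/crop.png",cv2.resize(a[145:265,165:320],None,fx=4,fy=4,interpolation=cv2.INTER_CUBIC))
E
```

```text
blue [ 516. -134.] [201.  42.] 4.1
orange [497. 117.] [199.  39.] 4.4
tin px ((238.4195098876953, 208.40695190429688), (42.81449890136719, 34.24391174316406), 87.79740142822266)
0.054 [520.  -4.] [126. 101.] 5.0 [455. -57.] [583.  48.]
0.08 [518.  -5.] [123.  99.] 5.0 [455. -58.] [579.  45.]
cam [ 0.44539578 -0.05970102  1.15115387]
honey (262, 150, 23, 25) [ 0.657 -0.107  0.06 ]
ramekin (178, 158, 26, 23) [0.632 0.138 0.06 ]
```

View pics/crop.png

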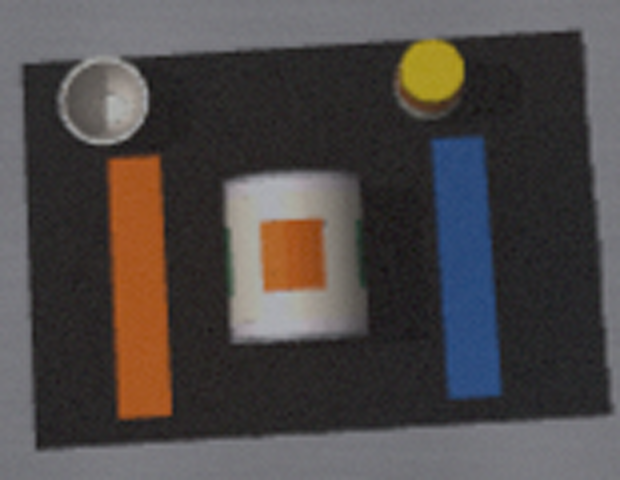

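The crop confirms it: white label, orange patch on top, green patches at the sides, lying between the two strips. The measured sizes fit: strip 201x42 mm, tin about 123x100 mm. Going to the blue strip means about 130 mm toward -y. Next I align the tool, shut the fingers and hover.

{"method": "step_arm", "body": {"moves": [{"rz": -9.3,"gripper": -1},{"rz": -9.3,"gripper": -1},{"rz": -9.4,"gripper": -1},{"dy": -51,"dx": -16.5,"gripper": -1},{"dy": -51,"dx": -16.5,"gripper": -1},{"dy": -51,"dx": -16.5,"gripper": -1},{"dy": -51,"dx": -16.5,"gripper": -1},{"dy": -51,"dx": -16.5,"gripper": -1},{"dy": -51,"dx": -16.5,"gripper": -1},{"dy": -51,"dx": -16.5,"gripper": -1},{"dy": -51,"dx": -16.5,"gripper": -1},{"dy": -51,"dx": -16.5,"gripper": -1},{"dy": -51,"dx": -16.5,"gripper": -1},{"dy": -51,"dx": -16.5,"gripper": -1},{"dy": -51,"dx": -16.5,"gripper": -1},{"gripper": -1},{"gripper": -1}]}}

```text
invalid input at $.moves[0]: expected keys rx, ry, rz, dx, dy, dz, gripper
```

{"method": "step_arm", "body": {"moves": [{"rx": 0,"ry": 0,"rz": -9.3,"dx": 0,"dy": 0,"dz": 0,"gripper": -1},{"rx": 0,"ry": 0,"rz": -9.3,"dx": 0,"dy": 0,"dz": 0,"gripper": -1},{"rx": 0,"ry": 0,"rz": -9.4,"dx": 0,"dy": 0,"dz": 0,"gripper": -1},{"rx": 0,"ry": 0,"rz": 0,"dx": -16.5,"dy": -51,"dz": 0,"gripper": -1},{"rx": 0,"ry": 0,"rz": 0,"dx": -16.5,"dy": -51,"dz": 0,"gripper": -1},{"rx": 0,"ry": 0,"rz": 0,"dx": -16.5,"dy": -51,"dz": 0,"gripper": -1},{"rx": 0,"ry": 0,"rz": 0,"dx": -16.5,"dy": -51,"dz": 0,"gripper": -1},{"rx": 0,"ry": 0,"rz": 0,"dx": -16.5,"dy": -51,"dz": 0,"gripper": -1},{"rx": 0,"ry": 0,"rz": 0,"dx": -16.5,"dy": -51,"dz": 0,"gripper": -1},{"rx": 0,"ry": 0,"rz": 0,"dx": -16.5,"dy": -51,"dz": 0,"gripper": -1},{"rx": 0,"ry": 0,"rz": 0,"dx": -16.5,"dy": -51,"dz": 0,"gripper": -1},{"rx": 0,"ry": 0,"rz": 0,"dx": -16.5,"dy": -51,"dz": 0,"gripper": -1},{"rx": 0,"ry": 0,"rz": 0,"dx": -16.5,"dy": -51,"dz": 0,"gripper": -1},{"rx": 0,"ry": 0,"rz": 0,"dx": -16.5,"dy": -51,"dz": 0,"gripper": -1},{"rx": 0,"ry": 0,"rz": 0,"dx": -16.5,"dy": -51,"dz": 0,"gripper": -1},{"rx": 0,"ry": 0,"rz": 0,"dx": 0,"dy": 0,"dz": 0,"gripper": -1},{"rx": 0,"ry": 0,"rz": 0,"dx": 0,"dy": 0,"dz": 0,"gripper": -1}]}}

```text
clock: 2.22
tcp_pos: [0.5142, 0.0231, 0.2529]
orientation: [0.118, -3.138, -0.001]
contact_force: [0.0, 0.3, 0.3]
grip_width: 0.0001
gripper_force: 0.0
```

{"method": "step_arm", "body": {"moves": [{"rx": 0,"ry": 0,"rz": 0,"dx": 0,"dy": -3,"dz": 40,"gripper": -1},{"rx": 0,"ry": 0,"rz": 0,"dx": 0,"dy": 0,"dz": 40,"gripper": -1},{"rx": 0,"ry": 0,"rz": 0,"dx": 0,"dy": 0,"dz": 35,"gripper": -1},{"rx": 0,"ry": 0,"rz": 0,"dx": 0,"dy": 0,"dz": 8,"gripper": -1},{"rx": 0,"ry": 0,"rz": 0,"dx": 0,"dy": 0,"dz": 0,"gripper": -1},{"rx": 0,"ry": 0,"rz": 0,"dx": 0,"dy": 0,"dz": 3,"gripper": -1},{"rx": 0,"ry": 0,"rz": 0,"dx": 0,"dy": 0,"dz": 0,"gripper": -1}]}}

```text
clock: 3.1
tcp_pos: [0.5154, 0.0198, 0.1282]
orientation: [-0.118, 3.138, 0.001]
contact_force: [0.2, 0.4, 0.4]
grip_width: 0.0001
gripper_force: 0.0
```

{"method": "step_arm", "body": {"moves": [{"rx": 0,"ry": 0,"rz": 0,"dx": 0,"dy": 0,"dz": 2,"gripper": -1},{"rx": 0,"ry": 0,"rz": 0,"dx": 0,"dy": 0,"dz": 2,"gripper": -1},{"rx": 0,"ry": 0,"rz": 0,"dx": 0,"dy": 0,"dz": 0,"gripper": -1}]}}

```text
clock: 3.48
tcp_pos: [0.5147, 0.0195, 0.1231]
orientation: [0.117, -3.139, 0.0]
contact_force: [-0.2, 0.1, 0.4]
grip_width: 0.0
gripper_force: 0.0
```

{"method": "step_arm", "body": {"moves": [{"rx": 0,"ry": 0,"rz": 0,"dx": 0,"dy": 0,"dz": 2,"gripper": -1},{"rx": 0,"ry": 0,"rz": 0,"dx": 0,"dy": 0,"dz": 0,"gripper": -1}]}}

```text
clock: 3.72
tcp_pos: [0.515, 0.0201, 0.1218]
orientation: [-0.118, 3.139, 0.001]
contact_force: [-2.2, 2.5, 7.2]
grip_width: 0.0002
gripper_force: 3.5
```

{"method": "step_arm", "body": {"moves": [{"rx": 0,"ry": 0,"rz": 0,"dx": 0,"dy": -5,"dz": -1.0,"gripper": -1},{"rx": 0,"ry": 0,"rz": 0,"dx": 0,"dy": -6,"dz": -1.0,"gripper": -1},{"rx": 0,"ry": 0,"rz": 0,"dx": 0,"dy": -6,"dz": -0.8,"gripper": -1},{"rx": 0,"ry": 0,"rz": 0,"dx": 0,"dy": -6,"dz": -0.6,"gripper": -1}]}}

```text
clock: 4.22
tcp_pos: [0.5168, -0.0033, 0.1252]
orientation: [-0.118, 3.139, 0.001]
contact_force: [-1.8, 0.2, 5.7]
grip_width: -0.0001
gripper_force: 3.0
```

{"method": "step_arm", "body": {"moves": [{"rx": 0,"ry": 0,"rz": 0,"dx": 0,"dy": -6,"dz": -0.4,"gripper": -1},{"rx": 0,"ry": 0,"rz": 0,"dx": 0,"dy": -6,"dz": -0.2,"gripper": -1},{"rx": 0,"ry": 0,"rz": 0,"dx": 0,"dy": -6,"dz": 0,"gripper": -1},{"rx": 0,"ry": 0,"rz": 0,"dx": 0,"dy": -6,"dz": 0.2,"gripper": -1},{"rx": 0,"ry": 0,"rz": 0,"dx": 0,"dy": -6,"dz": 0.4,"gripper": -1},{"rx": 0,"ry": 0,"rz": 0,"dx": 0,"dy": -6,"dz": 0.6,"gripper": -1}]}}

```text
clock: 4.97
tcp_pos: [0.5197, -0.0397, 0.1258]
orientation: [-0.117, 3.139, 0.001]
contact_force: [-7.0, -0.6, 22.4]
grip_width: 0.0003
gripper_force: 11.5
```

{"method": "step_arm", "body": {"moves": [{"rx": 0,"ry": 0,"rz": 0,"dx": 0,"dy": -2,"dz": 0,"gripper": -1},{"rx": 0,"ry": 0,"rz": 0,"dx": 0,"dy": 0,"dz": -3,"gripper": -1},{"rx": 0,"ry": 0,"rz": 0,"dx": 0,"dy": 0,"dz": -5,"gripper": -1},{"rx": 0,"ry": 0,"rz": 0,"dx": 0,"dy": 20,"dz": -20,"gripper": -1},{"rx": 0,"ry": 0,"rz": 0,"dx": 0,"dy": 50,"dz": -20,"gripper": -1},{"rx": 0,"ry": 0,"rz": 0,"dx": 0,"dy": 55,"dz": 0,"gripper": -1},{"rx": 0,"ry": 0,"rz": 0,"dx": 0,"dy": 55,"dz": 0,"gripper": -1},{"rx": 0,"ry": 0,"rz": 0,"dx": 0,"dy": 0,"dz": 0,"gripper": -1}]}}

```text
clock: 5.98
tcp_pos: [0.5051, 0.144, 0.1721]
orientation: [0.131, -3.139, -0.003]
contact_force: [-0.3, -1.0, -0.4]
grip_width: -0.0002
gripper_force: 0.0
```

```bash
cat > look.py <<'E'
import sys
from h import *
a=r.grab_frame("top");cv2.imwrite(f"pics/{sys.argv[1]}.png",a)
hsv=cv2.cvtColor(a,cv2.COLOR_BGR2HSV)
c=big(cv2.morphologyEx(((hsv[...,2]>70)&~((hsv[...,0]>95)&(hsv[...,1]>110))).astype(np.uint8)*255,cv2.MORPH_OPEN,np.ones((5,5))),(212,182,310,245))
w=cast("top",c,.054)[:,:2]*1000;q=cv2.minAreaRect(np.float32(w))
p=np.array(q[0]);e=np.deg2rad(4.2);t=np.array([np.cos(e),np.sin(e)]);n=np.array([-t[1],t[0]]);d=p-[516,-134]
print("tin",p.round(1),np.round(q[1]),round(q[2],1),"along",d@t,"across",d@n,cv2.boundingRect(c))
o=r.get_obs();print("tcp",o["tcp_pos"].round(4),o["clock"])
cv2.imwrite(f"pics/{sys.argv[1]}c.png",cv2.resize(a[145:265,165:320],None,fx=3,fy=3))
E
python3 look.py l1
```

```text
tin [521.5 -34.9] [126. 101.] 4.3 along 12.746644672369424 across 98.42967845055689 (231, 187, 36, 43)
tcp [0.5055 0.1407 0.172 ] 6.025
```

View pics/l1c.png

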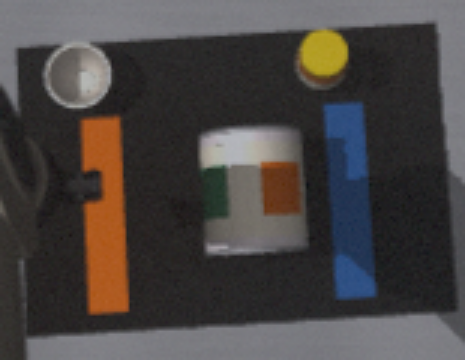

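The picture shows the tin turned about 36 degrees and still parallel, 98 mm from the blue line. Second stroke.

{"method": "step_arm", "body": {"moves": [{"rx": 0,"ry": 0,"rz": 0,"dx": 0,"dy": -52,"dz": 0,"gripper": -1},{"rx": 0,"ry": 0,"rz": 0,"dx": 0,"dy": -52,"dz": 0,"gripper": -1},{"rx": 0,"ry": 0,"rz": 0,"dx": 0,"dy": -50,"dz": 0,"gripper": -1},{"rx": 0,"ry": 0,"rz": 0,"dx": 0,"dy": 0,"dz": 20,"gripper": -1},{"rx": 0,"ry": 0,"rz": 0,"dx": 0,"dy": 0,"dz": 20,"gripper": -1},{"rx": 0,"ry": 0,"rz": 0,"dx": 0,"dy": 0,"dz": 5,"gripper": -1},{"rx": 0,"ry": 0,"rz": 0,"dx": 0,"dy": 0,"dz": 2,"gripper": -1},{"rx": 0,"ry": 0,"rz": 0,"dx": 0,"dy": 0,"dz": 2,"gripper": -1},{"rx": 0,"ry": 0,"rz": 0,"dx": 0,"dy": 0,"dz": 0,"gripper": -1}]}}

```text
clock: 7.15
tcp_pos: [0.5179, -0.0152, 0.1236]
orientation: [-0.118, 3.138, 0.0]
contact_force: [-0.5, 1.3, 1.2]
grip_width: -0.0
gripper_force: 0.5
```

{"method": "step_arm", "body": {"moves": [{"rx": 0,"ry": 0,"rz": 0,"dx": 0,"dy": 0,"dz": 1.5,"gripper": -1},{"rx": 0,"ry": 0,"rz": 0,"dx": 0,"dy": -5,"dz": -0.6,"gripper": -1},{"rx": 0,"ry": 0,"rz": 0,"dx": 0,"dy": -6,"dz": -1.0,"gripper": -1},{"rx": 0,"ry": 0,"rz": 0,"dx": 0,"dy": -6,"dz": -0.8,"gripper": -1},{"rx": 0,"ry": 0,"rz": 0,"dx": 0,"dy": -6,"dz": -0.6,"gripper": -1},{"rx": 0,"ry": 0,"rz": 0,"dx": 0,"dy": -6,"dz": -0.4,"gripper": -1},{"rx": 0,"ry": 0,"rz": 0,"dx": 0,"dy": -6,"dz": -0.2,"gripper": -1},{"rx": 0,"ry": 0,"rz": 0,"dx": 0,"dy": -6,"dz": 0,"gripper": -1}]}}

```text
clock: 8.15
tcp_pos: [0.5211, -0.0564, 0.126]
orientation: [-0.118, 3.138, 0.0]
contact_force: [0.2, -0.6, 6.9]
grip_width: -0.0001
gripper_force: 3.2
```

{"method": "step_arm", "body": {"moves": [{"rx": 0,"ry": 0,"rz": 0,"dx": 0,"dy": -6,"dz": 0,"gripper": -1},{"rx": 0,"ry": 0,"rz": 0,"dx": 0,"dy": -6,"dz": 0.2,"gripper": -1},{"rx": 0,"ry": 0,"rz": 0,"dx": 0,"dy": -6,"dz": 0.4,"gripper": -1},{"rx": 0,"ry": 0,"rz": 0,"dx": 0,"dy": -6,"dz": 0.6,"gripper": -1},{"rx": 0,"ry": 0,"rz": 0,"dx": 0,"dy": -6,"dz": 0.8,"gripper": -1},{"rx": 0,"ry": 0,"rz": 0,"dx": 0,"dy": -4,"dz": 0.6,"gripper": -1},{"rx": 0,"ry": 0,"rz": 0,"dx": 0,"dy": -2,"dz": 0,"gripper": -1},{"rx": 0,"ry": 0,"rz": 0,"dx": 0,"dy": 0,"dz": -3,"gripper": -1},{"rx": 0,"ry": 0,"rz": 0,"dx": 0,"dy": 0,"dz": -5,"gripper": -1},{"rx": 0,"ry": 0,"rz": 0,"dx": 0,"dy": 20,"dz": -20,"gripper": -1},{"rx": 0,"ry": 0,"rz": 0,"dx": 0,"dy": 50,"dz": -20,"gripper": -1},{"rx": 0,"ry": 0,"rz": 0,"dx": 0,"dy": 50,"dz": 0,"gripper": -1},{"rx": 0,"ry": 0,"rz": 0,"dx": 0,"dy": 50,"dz": 0,"gripper": -1},{"rx": 0,"ry": 0,"rz": 0,"dx": 0,"dy": 0,"dz": 0,"gripper": -1},{"rx": 0,"ry": 0,"rz": 0,"dx": 0,"dy": 0,"dz": 0,"gripper": -1}]}}

```text
clock: 10.02
tcp_pos: [0.5104, 0.0771, 0.1705]
orientation: [0.118, -3.139, 0.001]
contact_force: [-0.1, 0.2, 0.2]
grip_width: -0.0004
gripper_force: 0.0
```

```bash
python3 look.py l2
```

```text
tin [524.9 -75.2] [126. 101.] 4.1 along 13.199351527776525 across 57.95849866784958 (245, 186, 36, 43)
tcp [0.5105 0.0763 0.1705] 10.075
```

View pics/l2c.png

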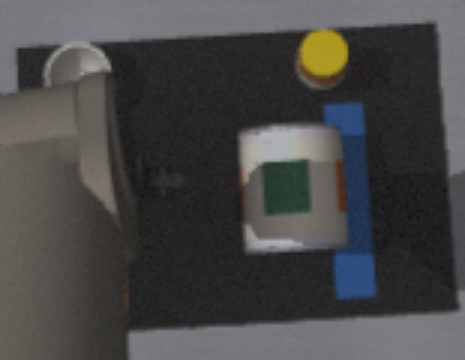

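The tin is at 58 mm from the line, still parallel, with the green patch on top. Third stroke.

{"method": "step_arm", "body": {"moves": [{"rx": 0,"ry": 0,"rz": 0,"dx": -1,"dy": -50,"dz": 0,"gripper": -1},{"rx": 0,"ry": 0,"rz": 0,"dx": 0,"dy": -50,"dz": 0,"gripper": -1},{"rx": 0,"ry": 0,"rz": 0,"dx": 0,"dy": -30,"dz": 0,"gripper": -1},{"rx": 0,"ry": 0,"rz": 0,"dx": 0,"dy": 0,"dz": 20,"gripper": -1},{"rx": 0,"ry": 0,"rz": 0,"dx": 0,"dy": 0,"dz": 20,"gripper": -1},{"rx": 0,"ry": 0,"rz": 0,"dx": 0,"dy": 0,"dz": 4,"gripper": -1},{"rx": 0,"ry": 0,"rz": 0,"dx": 0,"dy": 0,"dz": 2,"gripper": -1},{"rx": 0,"ry": 0,"rz": 0,"dx": 0,"dy": 0,"dz": 1.5,"gripper": -1},{"rx": 0,"ry": 0,"rz": 0,"dx": 0,"dy": 0,"dz": 0,"gripper": -1}]}}

```text
clock: 11.2
tcp_pos: [0.5215, -0.0521, 0.1235]
orientation: [-0.118, 3.139, 0.0]
contact_force: [-0.4, -0.2, -0.4]
grip_width: -0.0003
gripper_force: 0.0
```

{"method": "step_arm", "body": {"moves": [{"rx": 0,"ry": 0,"rz": 0,"dx": 0,"dy": 0,"dz": 2,"gripper": -1},{"rx": 0,"ry": 0,"rz": 0,"dx": 0,"dy": 0,"dz": 1,"gripper": -1},{"rx": 0,"ry": 0,"rz": 0,"dx": 0,"dy": -5,"dz": -1.2,"gripper": -1},{"rx": 0,"ry": 0,"rz": 0,"dx": 0,"dy": -6,"dz": -1.0,"gripper": -1},{"rx": 0,"ry": 0,"rz": 0,"dx": 0,"dy": -6,"dz": -0.8,"gripper": -1},{"rx": 0,"ry": 0,"rz": 0,"dx": 0,"dy": -6,"dz": -0.6,"gripper": -1},{"rx": 0,"ry": 0,"rz": 0,"dx": 0,"dy": -6,"dz": -0.5,"gripper": -1},{"rx": 0,"ry": 0,"rz": 0,"dx": 0,"dy": -6,"dz": -0.3,"gripper": -1},{"rx": 0,"ry": 0,"rz": 0,"dx": 0,"dy": -6,"dz": 0,"gripper": -1}]}}

```text
clock: 12.32
tcp_pos: [0.5249, -0.0934, 0.1259]
orientation: [-0.117, 3.138, 0.0]
contact_force: [-3.5, -0.9, 13.2]
grip_width: -0.0004
gripper_force: 6.1
```

{"method": "step_arm", "body": {"moves": [{"rx": 0,"ry": 0,"rz": 0,"dx": 0,"dy": -6,"dz": 0,"gripper": -1},{"rx": 0,"ry": 0,"rz": 0,"dx": 0,"dy": -6,"dz": 0.1,"gripper": -1},{"rx": 0,"ry": 0,"rz": 0,"dx": 0,"dy": -6,"dz": 0.3,"gripper": -1},{"rx": 0,"ry": 0,"rz": 0,"dx": 0,"dy": -6,"dz": 0.5,"gripper": -1},{"rx": 0,"ry": 0,"rz": 0,"dx": 0,"dy": -6,"dz": 0.7,"gripper": -1},{"rx": 0,"ry": 0,"rz": 0,"dx": 0,"dy": -4,"dz": 0.6,"gripper": -1},{"rx": 0,"ry": 0,"rz": 0,"dx": 0,"dy": -2,"dz": 0,"gripper": -1},{"rx": 0,"ry": 0,"rz": 0,"dx": 0,"dy": 0,"dz": -3,"gripper": -1},{"rx": 0,"ry": 0,"rz": 0,"dx": 0,"dy": 0,"dz": -5,"gripper": -1},{"rx": 0,"ry": 0,"rz": 0,"dx": 0,"dy": 20,"dz": -20,"gripper": -1},{"rx": 0,"ry": 0,"rz": 0,"dx": 0,"dy": 50,"dz": -20,"gripper": -1},{"rx": 0,"ry": 0,"rz": 0,"dx": 0,"dy": 50,"dz": 0,"gripper": -1},{"rx": 0,"ry": 0,"rz": 0,"dx": 0,"dy": 50,"dz": 0,"gripper": -1},{"rx": 0,"ry": 0,"rz": 0,"dx": 0,"dy": 0,"dz": 0,"gripper": -1},{"rx": 0,"ry": 0,"rz": 0,"dx": 0,"dy": 0,"dz": 0,"gripper": -1}]}}

```text
clock: 14.2
tcp_pos: [0.5142, 0.0403, 0.1703]
orientation: [0.118, -3.139, 0.001]
contact_force: [0.8, 0.5, 0.6]
grip_width: -0.0
gripper_force: 0.0
```

```bash
python3 look.py l3
```

```text
tin [ 527.5 -113.7] [126. 101.] 3.8 along 13.000465247728677 across 19.374894981667296 (258, 185, 36, 44)
tcp [0.5142 0.0395 0.1702] 14.25
```

View pics/l3c.png

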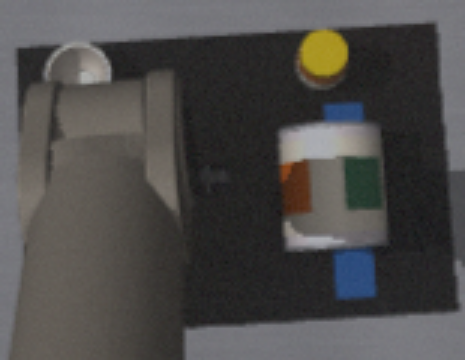

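19 mm remain and the tin is straddling the blue strip. A short final stroke of about 39 mm at the tip.

{"method": "step_arm", "body": {"moves": [{"rx": 0,"ry": 0,"rz": 0,"dx": 0,"dy": -50,"dz": 0,"gripper": -1},{"rx": 0,"ry": 0,"rz": 0,"dx": 0,"dy": -50,"dz": 0,"gripper": -1},{"rx": 0,"ry": 0,"rz": 0,"dx": 0,"dy": -42,"dz": 0,"gripper": -1},{"rx": 0,"ry": 0,"rz": 0,"dx": 0,"dy": 0,"dz": 20,"gripper": -1},{"rx": 0,"ry": 0,"rz": 0,"dx": 0,"dy": 0,"dz": 18,"gripper": -1},{"rx": 0,"ry": 0,"rz": 0,"dx": 0,"dy": 0,"dz": 4,"gripper": -1},{"rx": 0,"ry": 0,"rz": 0,"dx": 0,"dy": 0,"dz": 2,"gripper": -1},{"rx": 0,"ry": 0,"rz": 0,"dx": 0,"dy": 0,"dz": 1.5,"gripper": -1},{"rx": 0,"ry": 0,"rz": 0,"dx": 0,"dy": 0,"dz": 0,"gripper": -1}]}}

```text
clock: 15.38
tcp_pos: [0.5253, -0.1011, 0.1254]
orientation: [-0.118, 3.138, -0.0]
contact_force: [-0.2, -0.0, 2.4]
grip_width: 0.0004
gripper_force: 1.2
```

{"method": "step_arm", "body": {"moves": [{"rx": 0,"ry": 0,"rz": 0,"dx": 0,"dy": 0,"dz": 1,"gripper": -1},{"rx": 0,"ry": 0,"rz": 0,"dx": 0,"dy": -5,"dz": -0.5,"gripper": -1},{"rx": 0,"ry": 0,"rz": 0,"dx": 0,"dy": -6,"dz": -0.4,"gripper": -1},{"rx": 0,"ry": 0,"rz": 0,"dx": 0,"dy": -6,"dz": -0.2,"gripper": -1},{"rx": 0,"ry": 0,"rz": 0,"dx": 0,"dy": -6,"dz": 0,"gripper": -1},{"rx": 0,"ry": 0,"rz": 0,"dx": 0,"dy": -6,"dz": 0,"gripper": -1},{"rx": 0,"ry": 0,"rz": 0,"dx": 0,"dy": -6,"dz": 0.2,"gripper": -1},{"rx": 0,"ry": 0,"rz": 0,"dx": 0,"dy": -3,"dz": 0.3,"gripper": -1},{"rx": 0,"ry": 0,"rz": 0,"dx": 0,"dy": -1,"dz": 0,"gripper": -1},{"rx": 0,"ry": 0,"rz": 0,"dx": 0,"dy": 0,"dz": 0,"gripper": -1},{"rx": 0,"ry": 0,"rz": 0,"dx": 0,"dy": 0,"dz": -3,"gripper": -1},{"rx": 0,"ry": 0,"rz": 0,"dx": 0,"dy": 0,"dz": -5,"gripper": -1},{"rx": 0,"ry": 0,"rz": 0,"dx": 0,"dy": 20,"dz": -20,"gripper": -1},{"rx": 0,"ry": 0,"rz": 0,"dx": 0,"dy": 50,"dz": -20,"gripper": -1},{"rx": 0,"ry": 0,"rz": 0,"dx": 0,"dy": 50,"dz": 0,"gripper": -1},{"rx": 0,"ry": 0,"rz": 0,"dx": 0,"dy": 50,"dz": 0,"gripper": -1},{"rx": 0,"ry": 0,"rz": 0,"dx": 0,"dy": 0,"dz": 0,"gripper": -1},{"rx": 0,"ry": 0,"rz": 0,"dx": 0,"dy": 0,"dz": 0,"gripper": -1}]}}

```text
clock: 17.62
tcp_pos: [0.5151, 0.0292, 0.1724]
orientation: [0.118, -3.139, 0.001]
contact_force: [-0.4, -0.7, -0.6]
grip_width: -0.0002
gripper_force: 0.0
```

```bash
python3 look.py l4
```

```text
tin [ 528.8 -133.1] [127. 102.] 4.3 along 12.849908135577222 across 0.004586924121334845 (264, 185, 37, 43)
tcp [0.5151 0.0284 0.1724] 17.675
```

View pics/l4c.png

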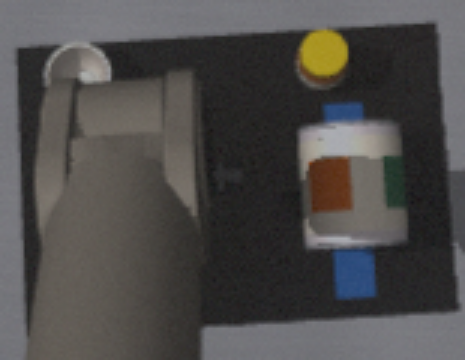

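The tin lies centred across the blue strip and parallel to it, about 13 mm along it, and the other things are undisturbed. I check that it is still, then hand in.

```bash
python3 look.py l5; python3 look.py l6; python3 -c "
from bench import r
print(r.hand_in())"
```

```text
tin [ 528.7 -133. ] [127. 102.] 4.2 along 12.751545307266174 across 0.09605136274240474 (264, 185, 37, 43)
tcp [0.5152 0.0281 0.1724] 17.725
tin [ 528.5 -131.9] [125. 101.] 2.5 along 12.665551593794255 across 1.1326600790671637 (264, 185, 36, 43)
tcp [0.5152 0.028  0.1724] 17.775
the job is handed in; nothing more can be done
None
```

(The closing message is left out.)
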